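Latch the longer sample case

ROBOT

A 6-joint arm with a two-finger parallel gripper is mounted at the origin on the work surface. World frame = base frame: x ahead of the robot, y to its left, z up, the work surface at z = 0. Lengths are in m, angles in rad, forces in N, time in s.
With the tool pointing down it reaches from about 0.225 to 0.875 m from the base axis. Payload 3.4 kg.
Tool frame: the origin (TCP) lies at the very end of the fingers, on their centre line; the grasp point (between the pads) lies 19 mm behind it; z points along the fingers, y is the line along which they close (so a half turn about z gives the same grasp; the last joint's range is limited). The gripper opens to 85 mm and grips with 20 to 120 N. Pads are 22 mm wide; open, the fingers measure 114 mm over their backs; the gripper's body (76 mm by 85 mm) begins 54 mm behind the grasp point. The pads swing forward as they close: fully open they stand 13 mm farther back than shut.
Start: joints at [1.111, 0.276, 1.505, -0, 1.361, -0.121], TCP at [0.191, 0.542, 0.231] pointing down, gripper open.
Joint ranges: [-2.89, 2.89], [-0.75, 2.08], [0.22, 2.7], [-1.18, 4.32], [0.11, 2.71], [-2.7, 2.7]. Speed limits (rad/s): [2.57, 2.57, 3.14, 3.14, 3.14, 3.14].

INTERFACE

Orientations are given as a unit quaternion [w, x, y, z].
In Python, from rig import readout, vision, manip gives the robot as it stands.
- The arm moves only by the shell command python3 -m handwheel 'ROWS' [FORCE]. ROWS is JSON, a list of rows, each a list of 3 entries, a list of its own where there are three numbers: the shift along the tool's x, y, z in mm, then the turn, a rotation vector about the tool's x, y, z in units of 6 degrees (1.0 is 6 degrees), then the closure, from -1 (fully open) to 1 (shut), so that 0 is half open. A call has 1 to 20 rows; each row shifts and turns the commanded pose from where the row before left it, along the tool's axes as they then stand; what a row does not reach is not made up. A row lasts 1/8 s, in which the tool goes at most 62.5 mm and 10.7 degrees, less where a joint would pass 70% of its speed; a pose out of reach is approached as far as the arm can. A call is refused whole if a number of a shift passes 62.5 or a number of a turn 1, either way. A call with a gripper value outside its range is refused whole. The fingers move at their own pace and stop on an object; FORCE is the grip in N (left out, the last holds). Time passes only in rows, so rows that do not move let the fingers close. It gives the time, the measured TCP pose, the force, the opening and the grip force at its end, in the units of the state.
- readout.get_state(): the state, without advancing time (a new reading comes with each control period).
- vision.get_image(name): name is "side" or "top" or "wrist"; returns the picture (400x640x3 uint8, blue, green, red); there is no depth.
- vision.camera_params(name): a dict with "intrinsics" (3x3 intrinsics, pixels), "rvec" (rotation vector, rad) and "tvec" (3), from world to camera coordinates, as OpenCV has them; the wrist camera has in their place "hand_eye" (4x4, takes a point from camera to tool coordinates, whose origin is the TCP and whose axes are the flange's). Camera axes: x right, y down, z forward; pixel columns grow to the right and rows downward; lengths in m; the calibration is good to about 2 mm. A picture is of the moment at which its call begins: read the wrist's pose just before it. camera_params takes no time and is no camera call.
- manip.sign_off(): hands the job in; it is judged then, once.
The state is a dict: "clock": time; "qpos": joint angles; "qd": joint speeds; "effort": joint torques, N m; "position": TCP position; "ee_rot": TCP orientation; "contact_force": force on the tool from outside, world axes, zero at the start; "moment": the same for the moment, N m; "width": finger opening in m; "gripper_force": force on a finger pad.
Only numpy, scipy, OpenCV 4.12 (cv2) and the standard library are available. Lean on these libraries where they do the work, as an engineer would, in place of code of your own. Each camera call takes 0.05 s, during which the arm holds its last target. There are 200 camera calls.

TASK

Two black sample cases stand on the counting table with their latches undone. Fasten the longer one: swing its steel loop down over the keeper on the lid, then push its lever right over, past the toggle point, until it lies flat and the lid is drawn shut. Leave the shorter case alone: it is still to be filled.

Things in the scene. Friction and masses are not known exactly. Their poses are not given: they have to be found in the camera images.
- long_case: Longer black case, 200 (x) x 280 (y) x 100 mm, does not slide. Origin: centre of underside; x across the seam to the lid half (x > 0), which a springy seal holds 5 mm ajar. Latch on top at y = 0: lever pivot at x -25, z 132, between cheeks up to z 140. Keeper on lid: 34 wide hook, lip points to +x, spans x 57 to 68, top z 114; the loop's bar must come down beyond it to z about 101.
- long_lever (a joint): Lever of the longer case's latch, rad: 0 = shut, flat, pointing to case -x; 1.57 = upright; more leans to the keeper. Starts 1.66 to 1.92; friction keeps it where left. Plate 27 mm wide, 5 thick, 95 long from the pivot. Loop's pin is on it, 26 mm from the pivot. Loop hooks only with lever above 1.4. When hooked: push 4 to 8 N at 65 mm; toggle point 0.27, then it stays at 0.
- long_bar (a point): Middle of the loop's 8 mm crossbar (52 along y), 114.5 mm from its pin; point x points from pin to bar. On beyond the bar: push tab 23 mm long, 40 wide, 3 thick, bent 0.35 rad off the loop's plane to point z. Loop starts steep, 1.1 to 1.4 rad over level, held by friction; 1 N tips it to case +x, below 0.9 rad it falls. Fastened: bar at case x 61, z 109, under the lip (on the keeper: z 118).
- short_case: The shorter case, alike in all but its length: 200 (x) x 170 (y) x 100 mm high, with the same latch, also undone. Origin: centre of its underside, axes as for the longer case. Not to be touched.

How it is judged:
On the way:
1. the longer case's loop is down over its keeper, with the crossbar beyond and below the lip, while the lever still stands up (z of long_bar in the frame of long_case below 0.113 m and x of long_bar in the frame of long_case above 0.06 m and value of joint long_lever above 0.8 rad), for 0.1 s.
At the end, for the whole second after the job is handed in: The longer case's lever lies flat (under 0.12 rad, past its toggle point at 0.27) and stays there by itself; its crossbar sits under the keeper's lip (its middle under 114 mm high and less than 66 mm along the case's x), so that the lid is drawn shut (value of joint long_lever below 0.12 rad and z of long_bar in the frame of long_case below 0.114 m and x of long_bar in the frame of long_case below 0.066 m and velocity of joint long_lever below 0.1 rad/s); the robot touches nothing.
It fails at once if the shorter case or its latch is touched with more than a brush (2 N) (contact force between any of the arm, the fingers and short_case above 2 N).
It also fails if it takes over 54 s, if anything falls off the work surface, if the arm or the gripper's body presses on something with over 40 N, if the wrist force passes 120 N, or if a joint passes its speed limit or range.

## Working session

There is one attempt and no reset: what is moved stays moved. The work goes in short steps, Python scripts to look and compute and a shell command to move; the robot and the scene stay as the last step left them, time stands still between calls to the robot, and variables do not carry over. Pictures are saved under pics/ and viewed, at most 10 in all, crops included, and the job is handed in when it is done.

```bash
mkdir -p pics
python3 - <<'E'
from rig import readout, vision
import cv2,numpy as np
for n in ("top","side"):
    cv2.imwrite(f"pics/{n}0.png",vision.get_image(n)); p=vision.camera_params(n)
    R=cv2.Rodrigues(np.array(p["rvec"]))[0]; print(n,np.round(p["intrinsics"],1).tolist(),np.round(-R.T@np.array(p["tvec"]).ravel(),3),np.round(R,2).tolist())
s=readout.get_state();print(s["clock"],s["position"],s["ee_rot"],s["width"]);print(vision.camera_params("wrist"))
E
```

```text
top [[483.3, 0.0, 314.7], [0.0, 483.3, 197.9], [0.0, 0.0, 1.0]] [0.442 0.006 1.067] [[-0.01, -1.0, 0.02], [-0.99, 0.01, -0.12], [0.12, -0.02, -0.99]]
side [[396.0, 0.0, 316.7], [0.0, 396.0, 203.8], [0.0, 0.0, 1.0]] [ 0.397 -0.552  0.748] [[0.96, -0.29, 0.02], [-0.2, -0.7, -0.69], [0.21, 0.66, -0.72]]
0.1 [0.19090979 0.54189345 0.23049736] [-2.41558424e-04  1.68593655e-01  9.85685280e-01 -8.05500139e-04] 0.08532684794995837
{'intrinsics': array([[354.34645529,   0.        , 321.92064987],
       [  0.        , 354.34645529, 201.56324356],
       [  0.        ,   0.        ,   1.        ]]), 'hand_eye': array([[-5.27940433e-05, -9.48388236e-01, -3.17111574e-01,
         8.26646155e-02],
       [ 9.99999683e-01,  2.01758311e-04, -7.69884342e-04,
         8.72081195e-04],
       [ 7.94129149e-04, -3.17111514e-01,  9.48387925e-01,
        -1.42717549e-01],
       [ 0.00000000e+00,  0.00000000e+00,  0.00000000e+00,
         1.00000000e+00]])}
```

View pics/top0.png

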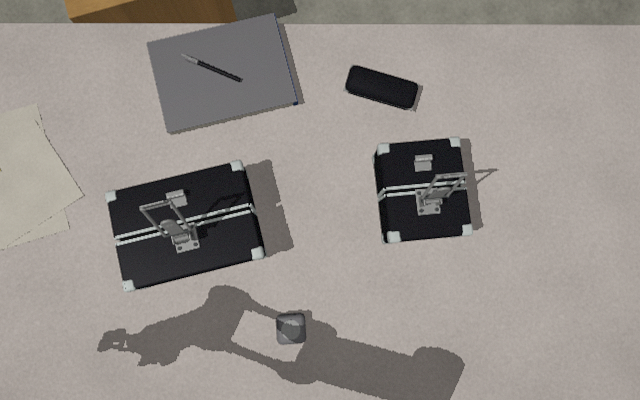

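View pics/side0.png

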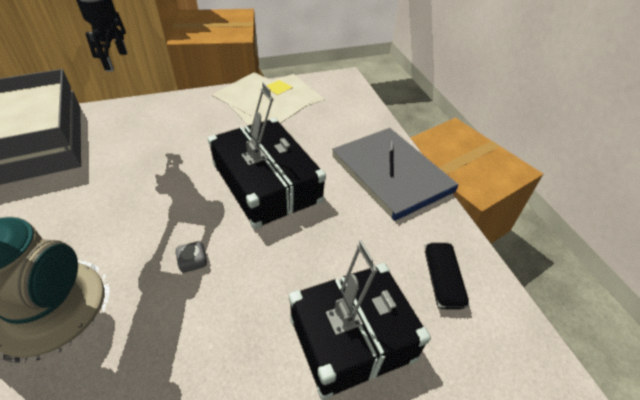

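The top view shows the long case at left: corners near (111,196), (237,167), (258,254), (128,286), keeper near (176,198), loop bar around (162,203). The short case is at right. In the side view the long case's loop end is near (265,88).

```bash
cat > h.py <<'E'
import cv2,numpy as np
from rig import vision
def ray(n,uv):
    p=vision.camera_params(n);R=cv2.Rodrigues(np.array(p["rvec"]))[0];t=np.array(p["tvec"]).ravel()
    d=R.T@np.linalg.inv(p["intrinsics"])@np.array([*uv,1.]);return -R.T@t,d/np.linalg.norm(d)
def plane(n,uv,z):
    c,d=ray(n,uv);return c+d*(z-c[2])/d[2]
def tri(a,b):
    (c1,d1),(c2,d2)=ray("top",a),ray("side",b)
    s=np.linalg.lstsq(np.c_[d1,-d2],c2-c1,rcond=None)[0];p,q=c1+s[0]*d1,c2+s[1]*d2
    return (p+q)/2,np.linalg.norm(p-q)
def proj(n,X):
    p=vision.camera_params(n);return cv2.projectPoints(np.float64(X).reshape(-1,3),np.array(p["rvec"]),np.array(p["tvec"]),np.array(p["intrinsics"]),None)[0].reshape(-1,2)
E
python3 - <<'E'
from h import *
t=cv2.imread("pics/top0.png");s=cv2.imread("pics/side0.png")
# case outline: dark or white-corner pixels; corner markers
hsv=cv2.cvtColor(t,cv2.COLOR_BGR2HSV)
m=((t.min(2)>175)&(hsv[...,1]<25)).astype(np.uint8)
n,_,st,c=cv2.connectedComponentsWithStats(m)
for i in range(1,n):
    if st[i,4]>25 and 95<c[i][0]<480 and 120<c[i][1]<300: print(c[i].round(1),st[i])
a=cv2.resize(t[155:300,95:275],None,fx=4,fy=4,interpolation=cv2.INTER_CUBIC)[:580,:400+320]
b=cv2.resize(s[75:225,200:330],None,fx=4,fy=4,interpolation=cv2.INTER_CUBIC)
cv2.imwrite("pics/ca.png",a);cv2.imwrite("pics/cb.png",b)
for px in [(107,197),(240,162),(265,256),(126,290)]: print(px,plane("top",px,.1).round(3))
E
```

```text
[453.9 142.6] [451 139   8   7  36]
[383.2 148.5] [379 145  10   8  51]
[234.9 166. ] [231 163   9   7  50]
[408.1 186.2] [387 184  42   5  54]
[109.7 196.4] [105 193  10   9  61]
[400.7 193.4] [387 192  28   4  33]
[238.3 206.8] [230 204  18   6  26]
[236.2 214.1] [223 211  27   8  39]
[466.2 229.8] [463 226   8   9  60]
[133.8 232.6] [115 228  40  11  58]
[137.2 238.5] [117 233  43  12  67]
[393.8 236.3] [389 232  10  10  77]
[255.7 253. ] [251 248  10  11  71]
[127.4 285.4] [122 281  11  10  80]
(107, 197) [0.566 0.397 0.1  ]
(240, 162) [0.636 0.133 0.1  ]
(265, 256) [0.446 0.082 0.1  ]
(126, 290) [0.382 0.353 0.1  ]
```

View pics/ca.png

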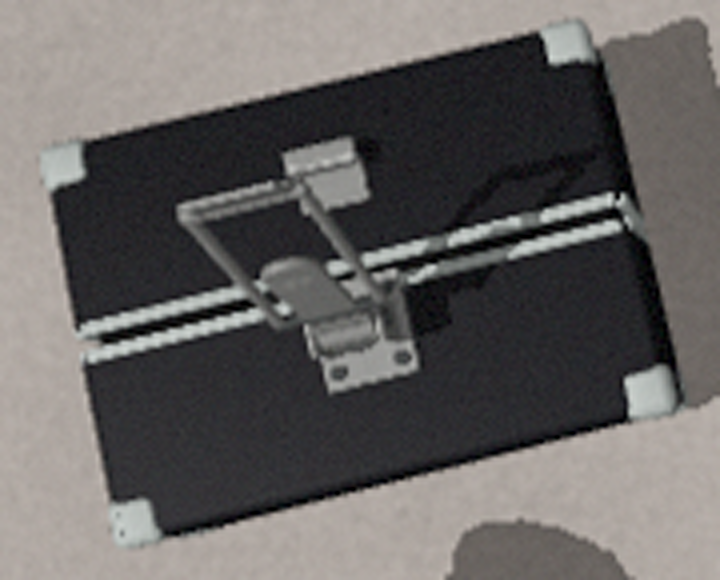

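View pics/cb.png

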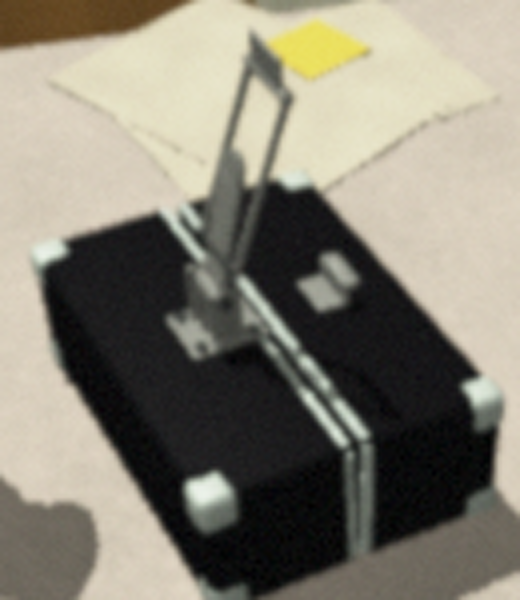

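The zoomed top view shows the loop bar running from about (185,213) to (300,187) in crop pixels, with the keeper hook at (320,157). The zoomed side view shows the bar from about (250,68) to (290,97), with the tab above it.

Run:
```python
from h import *
C=[plane("top",p,.1) for p in [(109.7,196.4),(234.9,166),(255.7,253),(127.4,285.4)]]
C=np.array(C);print(C.round(3),C.mean(0).round(4))
print([np.linalg.norm(C[i]-C[(i+1)%4]).round(3) for i in range(4)])
yv=(C[0]-C[1])+(C[3]-C[2]);xv=(C[0]-C[3])+(C[1]-C[2])
print("yaw",np.arctan2(-yv[0],yv[1]),np.arctan2(xv[1],xv[0]))
A=lambda u,v:(95+u/4,155+v/4);B=lambda u,v:(200+u/4,75+v/4)
th=(np.arctan2(-yv[0],yv[1])+np.arctan2(xv[1],xv[0]))/2
R=np.array([[np.cos(th),-np.sin(th),0],[np.sin(th),np.cos(th),0],[0,0,1]]);o=C.mean(0);o[2]=0
loc=lambda p:(R.T@(p-o)).round(4)
for nm,a,b in [("bar+y",(185,213),(250,68)),("bar-y",(300,187),(290,97))]:
    p,e=tri(A(*a),B(*b));print(nm,p.round(4),round(e,4),loc(p))
print("keeper",loc(plane("top",A(320,157),.114)), loc(plane("side",B(340,270),.114)))
print("leverend",*[loc(x) if np.ndim(x) else x for x in tri(A(290,265),B(233,155))])
print("base",loc(plane("top",A(370,372),.102)))
```

```text
[[0.567 0.392 0.1  ]
 [0.627 0.143 0.1  ]
 [0.452 0.1   0.1  ]
 [0.391 0.35  0.1  ]] [0.5095 0.2464 0.1   ]
[np.float64(0.256), np.float64(0.181), np.float64(0.257), np.float64(0.181)]
yaw 0.23825056056965174 0.23644403734167418
bar+y [0.5263 0.2769 0.2549] 0.0007 [0.0235 0.0256 0.2549]
bar-y [0.5378 0.2268 0.2632] 0.003 [ 0.023  -0.0257  0.2632]
keeper [ 0.0604 -0.0021  0.114 ] [ 0.0605 -0.0051  0.114 ]
leverend [-0.0038 -0.0036  0.2209] 0.0010246307195353286
base [-0.0479 -0.0006  0.102 ]
```

The measurements agree with the given sizes: case at (0.5095, 0.2464), yaw 0.237, bar at local (23, 0, 259) mm and lever about 1.79 rad. I'll bring the closed fingers in behind the loop, above the lever end.

```bash
python3 -m handwheel '[[[-42.4,-20.4,-1.6],[0,0,0],1],[[-42.4,-20.4,-1.6],[0,0,0],1],[[-42.4,-20.4,-1.6],[0,0,0],1],[[-42.4,-20.4,-1.6],[0,0,0],1],[[-42.4,-20.4,-1.6],[0,0,0],1],[[-42.4,-20.4,-1.6],[0,0,0],1],[[-42.4,-20.4,-1.6],[0,0,0],1],[[-42.4,-20.4,-1.6],[0,0,0],1],[[-42.4,-20.4,-1.6],[0,0,0],1],[[0,0,0],[0,0,-0.92],1],[[0,0,0],[0,0,-0.92],1],[[0,0,0],[0,0,-0.92],1],[[0,0,0],[0,0,-0.92],1],[[0,0,0],[0,0,-0.92],1],[[0,0,0],[0,0,-0.92],1],[[0,0,0],[0,0,0],1],[[0,0,0],[0,0,0],1]]' 40
cat >> h.py <<'E'
th=.2373;o=np.array([.5095,.2464,0]);R=np.array([[np.cos(th),-np.sin(th),0],[np.sin(th),np.cos(th),0],[0,0,1]])
def where():
    from rig import readout
    from scipy.spatial.transform import Rotation as Q
    s=readout.get_state();q=s["ee_rot"];T=R.T@Q.from_quat([q[1],q[2],q[3],q[0]]).as_matrix()
    print("t",round(s["clock"],2),"local",(R.T@(s["position"]-o)*1000).round(1),"toolx",T[:,0].round(3),"z",T[:,2].round(3),"F",(R.T@s["contact_force"]).round(1))
E
python3 -c "
from h import *
where();cv2.imwrite('pics/side1.png',vision.get_image('side'))"
```

```text
clock: 2.22
position: [0.4898, 0.2423, 0.2455]
ee_rot: [-0.0, -0.119, 0.993, 0.0]
contact_force: [-0.5, 0.3, 0.3]
width: 0.0001
gripper_force: 0.0
t 2.23 local [-20.1   0.7 245.5] toolx [-1.    -0.001  0.   ] z [-0.  0. -1.] F [-0.4  0.4  0.3]
```

View pics/side1.png

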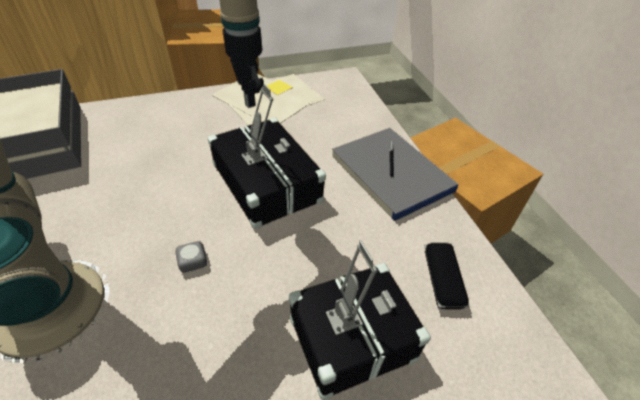

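The fingers are behind the loop and clear of the lever, so I'll push in +x and lower once past the lever end.

```bash
python3 -m handwheel '[[[-10,0,0],[0,0,0],1],[[-10,0,0],[0,0,0],1],[[-10,0,0],[0,0,0],1],[[-8,0,0],[0,0,0],1],[[-8,0,3],[0,0,0],1],[[-8,0,4],[0,0,0],1],[[-8,0,4],[0,0,0],1],[[-8,0,4],[0,0,0],1],[[-8,0,4],[0,0,0],1],[[-8,0,4],[0,0,0],1],[[0,0,0],[0,0,0],1],[[0,0,0],[0,0,0],1],[[0,0,0],[0,0,0],1]]'
python3 -c "
from h import *
where();cv2.imwrite('pics/side2.png',cv2.resize(vision.get_image('side')[60:235,190:340],None,fx=3,fy=3))"
```

```text
clock: 3.9
position: [0.5734, 0.2627, 0.223]
ee_rot: [0.0, -0.119, 0.993, 0.0]
contact_force: [0.6, -0.0, -0.8]
width: 0.0002
gripper_force: 0.0
t 3.9 local [ 65.9   0.9 223. ] toolx [-1.    -0.002 -0.   ] z [ 0.  0. -1.] F [ 0.6 -0.2 -0.8]
```

View pics/side2.png

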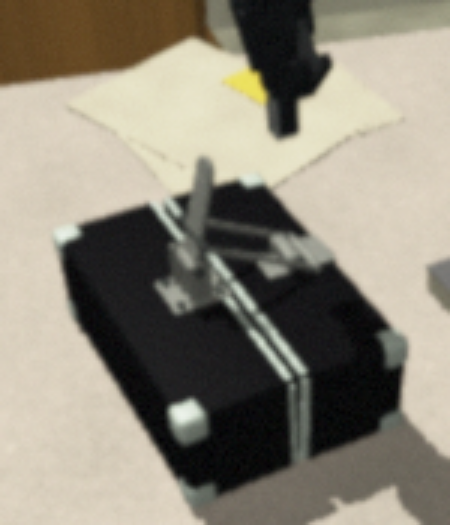

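The loop has come down: bar and tab at about (305,250) in the crop, lever still standing. I'll check whether the bar is actually beyond and below the lip by projecting the candidate positions.

```bash
python3 -c "
from h import *
im=cv2.imread('pics/side2.png');im=cv2.resize(im[170:320,130:360],None,fx=3,fy=3)
P=lambda l:((proj('side',(R@(np.array(l)/1000).T).T+o)-[190,60])*3-[130,170])*3
for nm,c,l in [('low',(0,255,0),[(81,26,103),(81,-26,103)]),('high',(0,0,255),[(88,26,120),(88,-26,120)]),('keep',(255,0,0),[(68,17,114),(68,-17,114)])]:
    a,b=P(l);print(nm,a.round(),b.round())
    for q in (a,b): cv2.circle(im,(int(q[0]),int(q[1])),4,c,-1)
cv2.imwrite('pics/z.png',im)"
```

```text
low [480. 185.] [563. 281.]
high [499. 131.] [584. 226.]
keep [453. 184.] [508. 247.]
```

View pics/z.png

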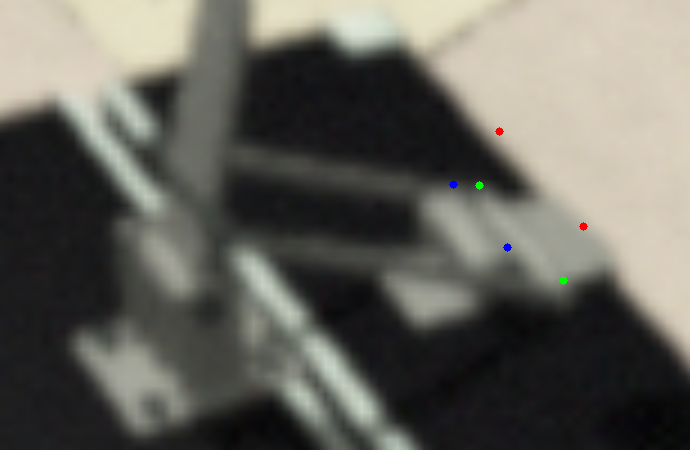

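The bar matches the low prediction (green), beyond the lip at the keeper's outer side, so the loop is hooked. Next I'll come back to the lever and push it from its keeper side along its arc.

```bash
python3 -m handwheel '[[[17.3,-0.3,6.3],[0,0,0],1],[[17.3,-0.3,6.3],[0,0,0],1],[[17.3,-0.3,6.3],[0,0,0],1],[[11.7,0,0],[0,0,0],1],[[11.7,0,0],[0,0,0],1],[[7.1,0,0.3],[0,0,0],1],[[7.2,0,0.3],[0,0,0],1],[[7,0,1.7],[0,0,0],1],[[7,0,1.7],[0,0,0],1],[[6.5,0,3],[0,0,0],1],[[6.6,0,3],[0,0,0],1],[[0,0,0],[0,0,0],1],[[0,0,0],[0,0,0],1]]'
python3 -c "
from h import *
where();cv2.imwrite('pics/side3.png',cv2.resize(vision.get_image('side')[60:235,190:340],None,fx=3,fy=3))"
```

```text
clock: 5.58
position: [0.4596, 0.234, 0.1933]
ee_rot: [-0.001, -0.119, 0.993, -0.0]
contact_force: [0.0, 0.2, 0.1]
width: -0.0003
gripper_force: 0.1
t 5.58 local [-51.4  -0.3 193.3] toolx [-1.    -0.002  0.002] z [-0.002 -0.    -1.   ] F [0.1 0.2 0.1]
```

View pics/side3.png

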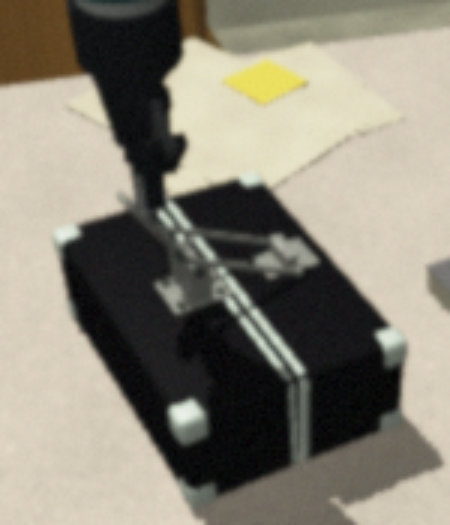

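The lever is at about 1.0 rad and moving with the finger, with no load yet. I'll check whether the bar is under the lip or riding on the keeper before going on.

```bash
python3 -c "
from h import *
im=cv2.imread('pics/side3.png');im=cv2.resize(im[190:310,200:350],None,fx=5,fy=5,interpolation=cv2.INTER_CUBIC)
P=lambda l:((proj('side',(R@(np.array(l)/1000).T).T+o)-[190,60])*3-[200,190])*5
for nm,c,l in [('low',(0,255,0),[(66,26,106),(66,-26,106)]),('high',(0,0,255),[(69.5,26,118),(69.5,-26,118)]),('keep',(255,0,0),[(68,17,114),(68,-17,114)])]:
    for q in P(l): print(nm,q.round());cv2.circle(im,(int(q[0]),int(q[1])),4,c,-1)
cv2.imwrite('pics/z2.png',im)"
```

```text
low [374. 220.]
low [512. 381.]
high [389. 159.]
high [528. 319.]
keep [406. 207.]
keep [496. 312.]
```

View pics/z2.png

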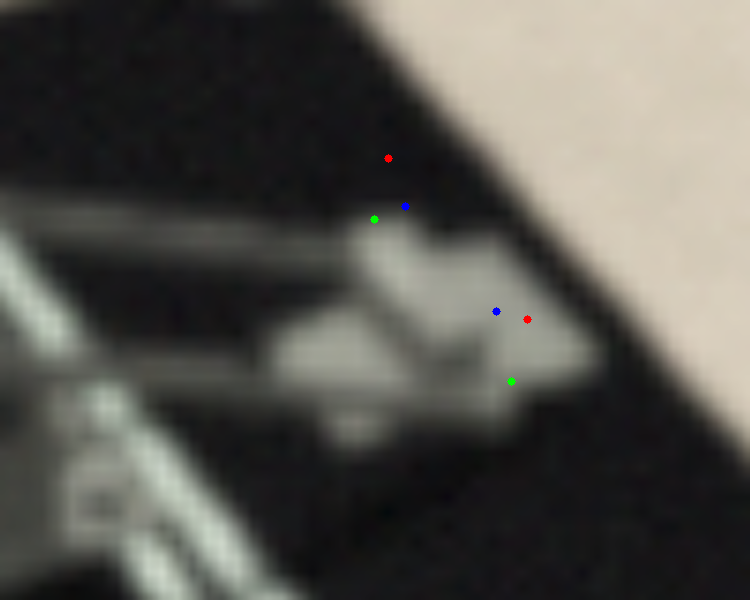

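The bar's near end, at about (510,395), fits the low position, under the lip. I'll press on through the toggle point.

```bash
python3 -m handwheel '[[[5.8,0,4.3],[0,0,0],1],[[5.8,0,4.4],[0,0,0],1],[[4.8,0,5.2],[0,0,0],1],[[4.8,0,5.3],[0,0,0],1],[[3.6,0,6.2],[0,0,0],1],[[3.7,0,6.3],[0,0,0],1],[[2.4,0,6.7],[0,0,0],1],[[2.4,0,6.8],[0,0,0],1],[[1,0,7.1],[0,0,0],1],[[0.9,0,7.2],[0,0,0],1],[[0,0,3],[0,0,0],1],[[0,0,0],[0,0,0],1],[[0,0,0],[0,0,0],1]]'
python3 -c "
from h import *
where()"
```

```text
clock: 7.25
position: [0.4262, 0.2259, 0.1339]
ee_rot: [0.001, -0.119, 0.993, 0.0]
contact_force: [-5.5, -2.5, 21.4]
width: -0.0
gripper_force: 10.4
t 7.25 local [-85.8  -0.4 133.9] toolx [-1.    -0.002 -0.001] z [ 0.001  0.    -1.   ] F [-5.9 -1.1 21.4]
```

The tip is at z 134, which is the flat lever's top, with 21 N on the stop. I'll retract upward and take a final look.

```bash
python3 -m handwheel '[[[0,0,-10],[0,0,0],1],[[0,0,-30],[0,0,0],1],[[0,0,-50],[0,0,0],1],[[30,0,-30],[0,0,0],1],[[40,0,0],[0,0,0],1],[[40,0,0],[0,0,0],1],[[0,0,0],[0,0,0],1],[[0,0,0],[0,0,0],1],[[0,0,0],[0,0,0],1]]'
python3 -c "
from h import *
where();cv2.imwrite('pics/side4.png',cv2.resize(vision.get_image('side')[85:235,190:340],None,fx=4,fy=4))"
```

```text
clock: 8.38
position: [0.3205, 0.2001, 0.2512]
ee_rot: [0.0, -0.119, 0.993, 0.0]
contact_force: [0.0, 0.2, -0.2]
width: -0.0002
gripper_force: 0.0
t 8.38 local [-194.6   -0.6  251.2] toolx [-1.    -0.002 -0.   ] z [ 0.  0. -1.] F [ 0.1  0.2 -0.2]
```

View pics/side4.png

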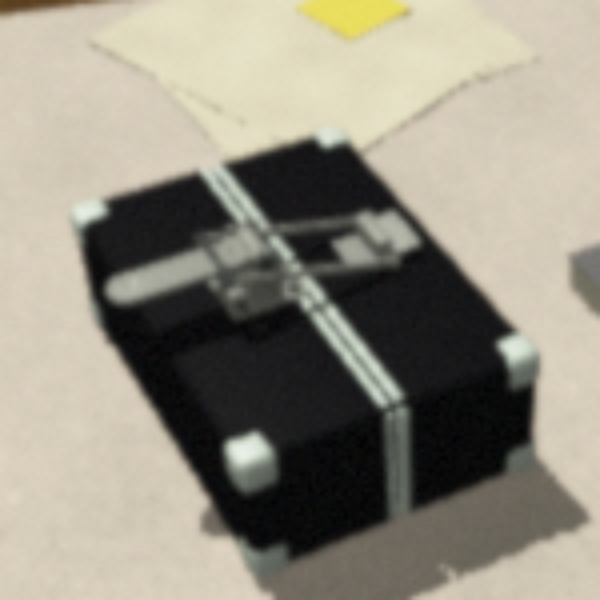

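The lever lies flat, from (120,290) to (240,250), the loop is hooked at the keeper near (385,235), and the seam is closed. The robot is clear.

```bash
python3 -c "
from rig import manip
print(manip.sign_off())"
```

```text
the job is handed in; nothing more can be done
None
```

The longer case is fastened: its loop is hooked under the keeper, the lever lies flat and the lid is drawn shut. The arm never went near the shorter case, and I handed the job in at about 8.4 s; no verdict came back.

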